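Clamp the fixture's upright and hold the square in its corner

ROBOT

A 6-joint arm with a two-finger parallel gripper is mounted at the origin on the work surface. World frame = base frame: x ahead of the robot, y to its left, z up, the work surface at z = 0. Lengths are in m, angles in rad, forces in N, time in s.
With the tool pointing down it reaches from about 0.325 to 1 m from the base axis. Payload 5.1 kg.
Tool frame: the origin (TCP) lies between the finger pads; the fingertips stand 19 mm ahead of it and the grasp point (between the pads) is the TCP; z points along the fingers, y is the line along which they close (so a half turn about z gives the same grasp; the last joint's range is limited). The gripper opens to 85 mm and grips with 20 to 120 N. Pads are 22 mm wide; open, the fingers measure 114 mm over their backs; the gripper's body (76 mm by 85 mm) begins 54 mm behind the grasp point. The pads swing forward as they close: fully open they stand 13 mm farther back than shut.
Start: joints at [-1.409, 0.124, 1.65, -0, 1.367, -0.083], TCP at [0.158, -0.631, 0.25] pointing down, gripper open.
Joint ranges: [-2.61, 2.61], [-1.02, 2.33], [0.03, 2.71], [-1.35, 4.49], [0.32, 2.68], [-2.91, 2.91]. Speed limits (rad/s): [2.57, 2.57, 3.14, 3.14, 3.14, 3.14].

INTERFACE

Orientations are given as a 3x3 rotation matrix whose columns are the frame's x, y, z axes.
In Python, from station import ctrl gives the robot as it stands.
- The arm moves only by the tool drive_tool, never from a script. Its argument "increments" is text: rows parted by semicolons, each of 5 numbers parted by spaces: the shift along the world's x, y, z in mm, then the turn about the world's z in degrees, then the finger opening in mm, from 0 to 85.4. A call has 1 to 8 rows; each row shifts and turns the commanded pose from where the row before left it; what a row does not reach is not made up. A row lasts 1/8 s, in which the tool goes at most 62.5 mm and 10.7 degrees, less where a joint would pass 70% of its speed; a pose out of reach is approached as far as the arm can. A call is refused whole if a number of a shift passes 62.5 or a number of a turn 10.7, either way. A call with a gripper value outside its range is refused whole. The fingers move at their own pace and stop on an object; "squeeze" is the grip in N (left out, the last holds). Time passes only in rows, so rows that do not move let the fingers close. It gives the time, the measured TCP pose, the force, the opening and the grip force at its end, in the units of the state.
- ctrl.state(): the state, without advancing time (a new reading comes with each control period).
- ctrl.snapshot(name): name is "scene" or "top" or "wrist"; returns a dict with "pixels" (400x640x3 uint8, red, green, blue), "depth" (400x640 float32, m along the optical axis (not along the pixel's ray), 0 where there is no reading), "fx", "fy", "cx", "cy" (pixels), "extrinsics" (4x4, takes a point from world to camera coordinates). Camera axes: x right, y up, looking along -z (the intrinsics and any distortion apply to the point x, -y, -z); pixel columns grow to the right and rows downward; lengths in m; the calibration is good to about 2 mm. A picture is of the moment at which its call begins.
- ctrl.hand_in(): hands the job in; it is judged then, once.
The state is a dict: "time": time; "joint_positions": joint angles; "qvel": joint speeds; "joint_efforts": joint torques, N m; "tool_pos": TCP position; "tool_rot": TCP orientation; "wrist_force": force on the tool from outside, world axes, zero at the start; "torque": the same for the moment, N m; "gripper_width": finger opening in m; "finger_force": force on a finger pad.
Only numpy, scipy, OpenCV 4.12 (cv2) and the standard library are available. Lean on these libraries where they do the work, as an engineer would, in place of code of your own. Each camera call takes 0.05 s, during which the arm holds its last target. There are 200 camera calls.

TASK

On the checking fixture, swing the clamp lever into the marked notch (between the two small lugs, in line with the index pin) and leave it there. Then pick up the steel square that stands on the bench, and press it into the corner between base plate and upright, on the side away from the lever, its foot flat on the plate and the back of its blade flat against about the middle of the upright, and finish while still gripping it and pressing it there. Leave the lever in its notch and every other loose thing where it stands.

Things in the scene. Friction and masses are not known exactly. Their poses are not given: they have to be found in the camera images.
- corner (a point): fixed point on the fixture: middle of the inside corner where the upright's flat face meets the top of the base plate (18 mm above the bench). Axes: z up; +y points level into the upright (the square is pressed towards +y), x runs along the corner.
- fixture: fixed base plate of bright steel, flat on the bench, 220 (x) by 320 (y), 18 thick; place and yaw differ from run to run; origin in the middle of its underside, axes parallel to those of corner (the corner lies 10 to -y of it and 18 up)
- upright: dark steel upright fixed on the plate: 120 along x, 25 thick in y, 100 high above the plate; origin at the foot of its flat face, at corner, the body lying towards +y
- lever (a joint): angle of the clamp lever about a vertical axis (rad), counter-clockwise from above positive, travel -0.95 to 0.85. The marked notch is at 0.45 (within 0.08 either way is in the notch). It is held by friction alone (about 3 N at the knob), has no spring or click and can be pushed past the notch. It starts between -0.75 and -0.1.
- lever_pivot (a point): point on the lever's vertical axis at the height of the knob's middle, 73 above the bench; the pivot stands behind the upright (65 to +y of corner)
- lever_knob (a point): middle of the lever's knob: upright black cylinder 24 dia, 34 high (its top 92 above the bench), 90 from the axis. The lever arm under it has its top 52 above the bench, the sector with its two dark lugs and index pin (12 dia, 121 from the axis) at most 48.
- notch (a point): where the middle of the knob is when the lever is in the marked notch (fixed; differs with the fixture and by the setting of the sector)
- square: steel back square, 0.3 to 0.5 kg, standing on its stock (foot): stock 100 long (its y), 18 wide (its x), 18 high; blade 8 thick (x), 25 wide (y), rising to 150 at the +y end, its back flush with the stock's end. Origin in the middle of the underside, z up. It stands on the bench left or right of the fixture; seated, its y is along corner's.
- square_heel (a point): the square's outer corner: lower edge of the blade's back, 50 to +y of square; seated, it lies at the corner
- square_toe (a point): far end of the stock's underside, 50 to -y of square
- square_blade (a point): point on the back of the blade 95 above the underside
- square_grip (a point): place to grip the blade across its 8 mm thickness (along the square's x): 125 above the underside, mid-width, 12.5 from the back; fingertips here stay above the upright's top when seated
- bracket: bystander, loose: small dark steel angle plate, L-shaped, 60 x 70 x 70 high, wide (60 mm) and stubby with a rib; origin in the middle of its underside
- jack: bystander, loose: screw jack, round, 34 dia, 44 high, standing on the base plate; origin in the middle of its underside
- vblock: bystander, loose: steel V-block, 60 x 55, about 43 high; origin in the middle of its underside
- plug: bystander, loose: steel plug gauge, cylinder 28 dia, 70 high, standing; origin in the middle of its underside
- parallel: bystander, loose: steel bar on edge, 140 long (its x) x 13 x 28 high; origin in the middle of its underside
- gaugebox: bystander, loose: closed wooden box 80 x 110 x 50 high; origin in the middle of its underside
- block: bystander, loose: dark steel block 76 x 51 x 25 high; origin in the middle of its underside
Not all that is in view belongs to the job. What is shaped like the square but brown or turquoise is not meant.

How it is judged:
On the way, in this order (a step that is already met when the one before it is completed fails the run):
1. the lever rests in the marked notch (value of joint lever between 0.37 and 0.53 rad and velocity of joint lever between -0.05 and 0.05 rad/s), for 0.2 s.
2. the square is picked up (height (world z) of square above 0.025 m and contact force between the fingers and square above 1 N), for 0.2 s.
3. the square is pressed home in the corner (y of square_heel in the frame of corner between -0.003 and 0.005 m and y of square_blade in the frame of corner above -0.003 m and z of each of square_heel, square_toe in the frame of corner below 0.003 m and x of square_heel in the frame of corner between -0.05 and 0.05 m and angle between square's own z axis and vertical below 0.035 rad and angle between the y axis of square and the y axis of corner, either way round below 0.06 rad and contact force between square and upright above 1.5 N and contact force between square and fixture above 1 N and contact force between the fingers and square above 2 N), for 0.3 s.
At the end, for the whole second after the job is handed in: Lever within 0.08 rad of the notch. Square gripped (over 2 N), upright within 2 deg, within 0.06 rad and 50 mm of the corner's line and middle; heel and blade within 3 mm of the upright (over 1.5 N), heel and toe within 3 mm of the plate (over 1 N), for the last second (all of step 3 and value of joint lever between 0.37 and 0.53 rad); the arm keeps its last pose, push and grip.
It fails at once if a bystander is moved more than 20 mm (distance of any of bracket, jack, vblock, plug, parallel, gaugebox, block from where it was at the start of the episode above 0.02 m).
It also fails if it takes over 64 s, if anything falls off the work surface, if the arm or the gripper's body presses on something with over 40 N, if the wrist force passes 120 N, or if a joint passes its speed limit or range.

## Working session

There is one attempt and no reset: what is moved stays moved. The work goes in short steps, Python scripts to look and compute and a tool call to move; the robot and the scene stay as the last step left them, time stands still between calls to the robot, and variables do not carry over. Pictures are saved under pics/ and viewed, at most 10 in all, crops included, and the job is handed in when it is done.

Besides the shell and the picture viewer there is one more tool, called after ">>>" as name(argument=value, ...) on one line, values as JSON. drive_tool: Moves the arm, as the interface text tells. Its arguments: {"type":"object","properties":{"increments":{"type":"string"},"squeeze":{"type":"number"}},"required":["increments"]}

```bash
mkdir -p pics
cat > h.py <<'E'
import numpy as np, cv2
from station import ctrl
def snap(n,save=None):
    s=ctrl.snapshot(n); np.savez('%s.npz'%(save or n),**s)
    if save: cv2.imwrite('pics/%s.png'%save,s['pixels'][:,:,::-1])
    return s
def load(n): return dict(np.load('%s.npz'%n))
def pts(s):
    "world xyz of every pixel from depth"
    v,u=np.mgrid[:400,:640]; d=s['depth']
    c=np.stack([(u-s['cx'])/s['fx']*d,-(v-s['cy'])/s['fy']*d,-d,np.ones_like(d)],-1)
    return (c@np.linalg.inv(s['extrinsics']).T)[...,:3]
def ray(s,u,v,z):
    "pixel ray onto plane z"
    E=np.linalg.inv(s['extrinsics']); d=E[:3,:3]@[(u-s['cx'])/s['fx'],-(v-s['cy'])/s['fy'],-1]
    o=E[:3,3]; return o+d*(z-o[2])/d[2]
E
python3 - <<'E'
from h import *
for n in ('top','scene'):
    s=snap(n,n+'1'); print(n,s['fx'],s['cx'],s['cy'],np.linalg.inv(s['extrinsics']).round(3).tolist())
    print([k for k in s], (s['depth']>0).mean())
E
```

```text
top 428.0243447997107 318.17291152645424 202.92592227943942 [[-0.006, 0.985, -0.171, 0.23], [-1.0, -0.009, -0.018, 0.046], [-0.019, 0.171, 0.985, 1.591], [0.0, 0.0, 0.0, 1.0]]
['pixels', 'depth', 'fx', 'fy', 'cx', 'cy', 'extrinsics'] 0.99606640625
scene 377.96144410207654 316.12937197987105 197.91836170380623 [[0.856, -0.367, 0.365, 0.911], [0.518, 0.585, -0.624, -0.638], [0.015, 0.723, 0.691, 0.886], [0.0, 0.0, 0.0, 1.0]]
['pixels', 'depth', 'fx', 'fy', 'cx', 'cy', 'extrinsics'] 0.98912109375
```

View pics/top1.png

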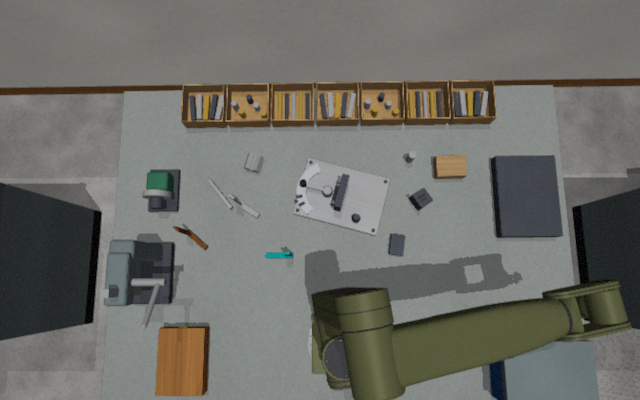

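View pics/scene1.png

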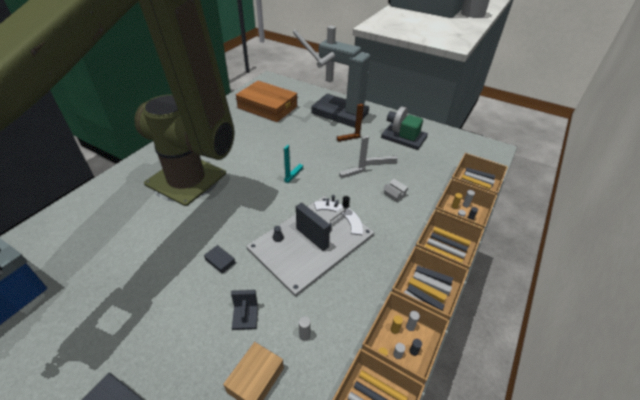

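The top view shows the fixture at about (342,196), with the upright at (341,192), the lever knob at (303,183) and the jack at (356,217). The bright square is at (243,206), beside the parallel at (220,194). The brown one (190,236) and the turquoise one (279,255) are decoys. Next I'll measure heights with depth and look at a magnified crop.

Run:
```python
from h import *
t=load('top1');P=pts(t)
c=t['pixels'][145:245,195:395,::-1]; cv2.imwrite('pics/crop1.png',cv2.resize(c,(800,400),interpolation=cv2.INTER_CUBIC))
s=load('scene1'); c=s['pixels'][125:300,230:430,::-1]; cv2.imwrite('pics/crop2.png',cv2.resize(c,(680,595),interpolation=cv2.INTER_CUBIC))
z=P[...,2]
for n,S in (('top',t),('scene',s)):
    Q=pts(S); zz=Q[...,2]
    b=(Q[...,0]>.3)&(Q[...,0]<.75)&(abs(Q[...,1])<.6)
    for lo,hi in ((-.01,.01),):
        m=b&(zz>lo)&(zz<hi);print(n,'bench z',np.median(zz[m]))
    m=((b&(zz>.03)).astype(np.uint8))
    N,L,st,ce=cv2.connectedComponentsWithStats(m)
    for i in range(1,N):
        if st[i,4]>=4:
            q=Q[L==i]; print(n,st[i].tolist(),'med',np.median(q,0).round(3),'min',q.min(0).round(3),'max',q.max(0).round(3))
```

```text
top bench z -1.4322630026653016e-05
top [407, 151, 10, 10, 69] med [ 0.67  -0.271  0.068] min [ 0.66  -0.288  0.032] max [ 0.686 -0.259  0.077]
top [244, 152, 10, 17, 98] med [0.666 0.333 0.038] min [0.637 0.319 0.03 ] max [0.697 0.353 0.049]
top [252, 155, 11, 16, 102] med [0.656 0.301 0.036] min [0.628 0.285 0.03 ] max [0.687 0.322 0.048]
top [435, 154, 33, 23, 679] med [ 0.635 -0.416  0.049] min [ 0.596 -0.476  0.03 ] max [ 0.679 -0.362  0.059]
top [493, 155, 14, 82, 603] med [ 0.519 -0.587  0.048] min [ 0.373 -0.6    0.03 ] max [ 0.672 -0.577  0.06 ]
top [308, 168, 3, 2, 4] med [0.631 0.11  0.03 ] min [0.631 0.104 0.03 ] max [0.635 0.112 0.032]
top [298, 173, 52, 38, 527] med [0.545 0.007 0.093] min [ 0.473 -0.037  0.03 ] max [0.592 0.149 0.129]
top [209, 181, 6, 5, 12] med [0.581 0.472 0.032] min [0.573 0.464 0.03 ] max [0.589 0.484 0.036]
top [228, 193, 14, 12, 45] med [0.504 0.365 0.129] min [0.498 0.359 0.032] max [0.519 0.385 0.156]
top [410, 193, 19, 16, 123] med [ 0.508 -0.288  0.063] min [ 0.476 -0.33   0.032] max [ 0.533 -0.264  0.075]
top [222, 194, 2, 5, 5] med [0.531 
[... 1651 characters left out ...]
n [0.495 0.125 0.031] max [0.507 0.148 0.044]
scene [334, 199, 5, 8, 26] med [0.53  0.142 0.039] min [0.518 0.132 0.031] max [0.534 0.156 0.044]
scene [273, 225, 11, 15, 119] med [ 0.45  -0.068  0.049] min [ 0.434 -0.077  0.03 ] max [ 0.461 -0.05   0.067]
scene [231, 289, 27, 31, 401] med [ 0.509 -0.29   0.055] min [ 0.473 -0.328  0.03 ] max [ 0.533 -0.262  0.075]
scene [299, 316, 12, 20, 205] med [ 0.675 -0.277  0.069] min [ 0.659 -0.286  0.03 ] max [ 0.686 -0.258  0.074]
scene [224, 341, 60, 59, 2068] med [ 0.638 -0.421  0.051] min [ 0.595 -0.473  0.03 ] max [ 0.676 -0.362  0.057]
scene [101, 372, 43, 28, 476] med [ 0.419 -0.589  0.051] min [ 0.37  -0.6    0.045] max [ 0.477 -0.579  0.057]
```

View pics/crop1.png

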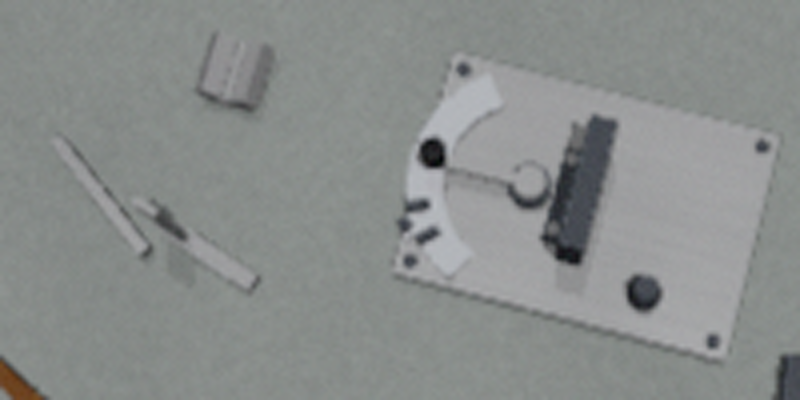

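View pics/crop2.png

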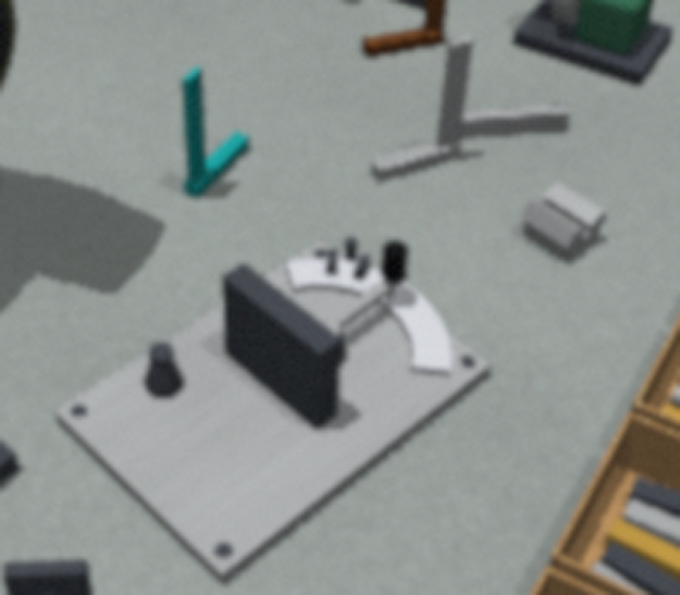

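The crops show the lever left of its notch. In crop1 the knob is at (432,153), the lugs at (417,206) and (427,236), and the index pin at (404,225). The steel square's stock runs to its toe at (258,285), and the blade is near (165,218). Now precise numbers.

```bash
cat > m.py <<'E'
from h import *
for n in ('top1','scene1'):
    S=load(n);Q=pts(S);x,y,z=Q[...,0],Q[...,1],Q[...,2]; rgb=S['pixels'].astype(int); br=rgb.max(-1)
    print('==',n)
    m=(z>.012)&(z<.023)&(x>.37)&(x<.72)&(y>-.2)&(y<.2)
    r=cv2.minAreaRect((Q[m][:,:2]*1000).astype(np.float32)); print('plate',r, 'z',np.median(z[m]))
    m=(z>.105)&(z<.13)&(x>.44)&(x<.65)&(abs(y)<.08)
    r=cv2.minAreaRect((Q[m][:,:2]*1000).astype(np.float32)); print('upr top',r,np.median(z[m]),m.sum())
    m=(z>.06)&(z<.1)&(y>.09)&(y<.17)&(x>.5)&(x<.65)
    for lo,hi in((.06,.085),(.085,.1)):
        k=m&(z>lo)&(z<hi); print('knob',lo,k.sum(),Q[k].mean(0) if k.any() else 0, 'mid px',np.argwhere(k).mean(0))
    for c in ((.53,.141),(.504,.141)): pass
    k=(z>.03)&(z<.06)&(y>.115)&(y<.17)&(x>.48)&(x<.54)&(br<90)
    N,L,st,ce=cv2.connectedComponentsWithStats(k.astype(np.uint8))
    for i in range(1,N):
        q=Q[L==i]; print('lug/pin',st[i].tolist(),q.mean(0).round(4),q[:,2].max().round(3))
    # square
    m=(z>.008)&(z<.022)&(x>.4)&(x<.56)&(y>.28)&(y<.42)&(np.hypot(x-.48,y-.34)<.09)
    q=Q[m&(z>.013)]; r=cv2.minAreaRect((q[:,:2]*1000).astype(np.float32)); print('stock',len(q),r,np.median(q[:,2]))
    print(' boxpts',cv2.boxPoints(r).tolist())
    m=(z>.04)&(z<.17)&(x>.48)&(x<.53)&(y>.34)&(y<.4)
    q=Q[m]; print('blade',len(q),q.mean(0),'zmax',q[:,2].max())
    a=q[:,:2]-q[:,:2].mean(0); w,V=np.linalg.eigh(a.T@a); print(' axes',V[:,1],(a@V[:,1]).min(),(a@V[:,1]).max(),(a@V[:,0]).min(),(a@V[:,0]).max())
    t=q[q[:,2]>.142]; print(' top',len(t),t.mean(0) if len(t) else 0)
    m=(z>.04)&(x>.4)&(x<.49)&(y>-.1)&(y<-.03); print('jack',Q[m&(z>.055)].mean(0))
E
python3 m.py
```

```text
== top1
plate ((525.8952026367188, -38.42041015625), (389.52099609375, 221.29176330566406), 74.61920166015625) z 0.017917557763295178
upr top ((533.2559814453125, -10.500492095947266), (24.916112899780273, 119.80176544189453), 74.40445709228516) 0.11823222453735616 244
knob 0.06 10 [0.56287899 0.12475729 0.07338358] mid px [184.4 303.9]
knob 0.085 32 [0.56938376 0.12670688 0.09192899] mid px [181.53125 303.09375]
lug/pin [297, 195, 5, 3, 7] [0.5268 0.1452 0.0388] 0.042
lug/pin [295, 200, 2, 3, 5] [0.5073 0.1566 0.0476] 0.053
lug/pin [300, 203, 4, 3, 7] [0.498  0.1363 0.0376] 0.042
stock 90 ((496.0404052734375, 355.0166015625), (131.80982971191406, 46.36045837402344), 72.41890716552734) 0.01818764964945163
 boxpts [[454.0359802246094, 299.1917724609375], [498.23095703125, 285.1883544921875], [538.0447998046875, 410.8414306640625], [493.849853515625, 424.8448486328125]]
blade 43 [0.5058249  0.36808969 0.12112201] zmax 0.15562182955176884
 axes [0.50848541 0.86107061] -0.009831449206795738 0.018248347589733444 -0.005487730952386928 0.0038165659881932235
 top 20 [0.50870396 0.37130079 0.
[... 522 characters left out ...]
1 0.1523 0.0424] 0.054
lug/pin [327, 202, 1, 3, 3] [0.5035 0.128  0.036 ] 0.043
lug/pin [335, 202, 3, 4, 8] [0.5304 0.1389 0.0387] 0.044
stock 102 ((493.9034423828125, 356.9082946777344), (135.13839721679688, 26.979190826416016), 62.2288818359375) 0.018769026648323972
 boxpts [[450.484375, 303.4073181152344], [474.35601806640625, 290.8366394042969], [537.322509765625, 410.4092712402344], [513.4508666992188, 422.9799499511719]]
blade 197 [0.50868517 0.37132837 0.09931985] zmax 0.153769794505641
 axes [0.5933121  0.80497252] -0.012432971122416299 0.017413169751417747 -0.005618981975765825 0.008693219082547821
 top 27 [0.50805002 0.37312598 0.1488274 ]
jack [ 0.44593956 -0.06244793  0.0628166 ]
```

Run:
```python
from h import *
s=ctrl.state(); print(s['time'],s['tool_pos'],s['tool_rot'],s['joint_positions'])
w=snap('wrist','w0'); E=np.linalg.inv(w['extrinsics']); print(w['fx'],E.round(3))
```

```text
0.1 [ 0.15741778 -0.63011842  0.24917927] [[ 9.70181914e-01  2.42377721e-01 -3.06531670e-04]
 [ 2.42377868e-01 -9.70180164e-01  1.84875015e-03]
 [ 1.50704902e-04 -1.86792046e-03 -9.99998244e-01]] [-1.40860414e+00  1.24431380e-01  1.65154106e+00 -4.05220566e-06
  1.36749420e+00 -8.26231870e-02]
275.567447234177 [[ 0.242  0.932  0.268  0.226]
 [-0.97   0.233  0.065 -0.614]
 [-0.002 -0.276  0.961  0.372]
 [ 0.     0.     0.     1.   ]]
```

>>> drive_tool(increments="30 55 0 0 85;30 55 0 0 85;30 55 0 0 85;30 55 0 0 85;30 55 0 0 85;30 55 0 0 85;30 55 0 0 85;30 55 0 0 85")

```text
time: 1.15
tool_pos: [0.3974, -0.1897, 0.2503]
tool_rot: [[0.97, 0.242, 0.001], [0.242, -0.97, -0.0], [0.001, 0.0, -1.0]]
wrist_force: [0.3, -0.9, -0.6]
gripper_width: 0.0852
finger_force: 0.0
```

>>> drive_tool(increments="22 39 0 7.6 60;22 39 0 7.6 60;22 39 0 7.6 60;22 39 0 7.6 60;21 40 0 7.6 60;21 40 0 7.6 60;21 40 0 7.6 60;21 40 0 7.6 60")

```text
time: 2.15
tool_pos: [0.5693, 0.1258, 0.2499]
tool_rot: [[0.257, 0.966, -0.0], [0.966, -0.257, -0.0], [-0.0, -0.0, -1.0]]
wrist_force: [0.2, 0.1, 0.8]
gripper_width: 0.0601
finger_force: 0.0
```

Run:
```python
from h import *
s=snap('wrist','w1'); st=ctrl.state(); print(st['tool_pos'],st['joint_positions'])
im=cv2.resize(s['pixels'][:,:,::-1],(800,500),interpolation=cv2.INTER_CUBIC); cv2.imwrite('pics/w1b.png',im)
```

```text
[0.57075942 0.12964525 0.24983651] [ 0.13024575 -0.01860675  1.79925322  0.00326228  1.35953234  0.38407105]
```

View pics/w1b.png

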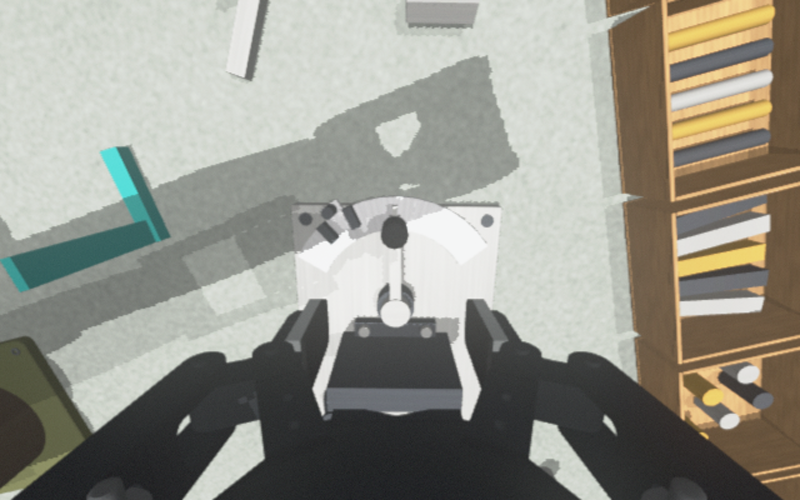

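The wrist view (at 800 px scale) shows the knob top at (395,222), the pivot cap at (395,313), the lugs at (327,232) and (351,217), and the pin near (332,207). The upright is at (393,375). I'll measure these.

Run:
```python
from h import *
S=load('w1');Q=pts(S);x,y,z=Q[...,0],Q[...,1],Q[...,2];br=S['pixels'].max(-1).astype(int)
U=np.array([.2679,.9635])
v,u=np.mgrid[:400,:640]
def box(a,b,c,d): return (u>a/1.25)&(u<b/1.25)&(v>c/1.25)&(v<d/1.25)
m=(z>.026)&(z<.06)&(br<110)&box(310,365,195,245)
N,L,st,ce=cv2.connectedComponentsWithStats(m.astype(np.uint8))
piv=np.array([.5466,.0411])
for i in range(1,N):
    q=Q[L==i]
    if len(q)>5:
        t=q[q[:,2]>q[:,2].max()-.004]; d=t.mean(0)[:2]-piv; print('lug',st[i].tolist(),t.mean(0).round(4),np.hypot(*d),np.degrees(np.arctan2(d[1],d[0])))
k=(z>.088)&(z<.096)&box(370,420,205,260); print('knob top',k.sum(),Q[k].mean(0)); r=cv2.minAreaRect((Q[k][:,:2]*1000).astype(np.float32));print(r)
k=box(375,416,292,330)&(br>170)&(z>.03); print('pivot cap',Q[k].mean(0),np.median(z[k]),cv2.minEnclosingCircle((Q[k][:,:2]*1000).astype(np.float32)))
k=box(320,470,330,400)&(z>.11)&(z<.125); print('upr',cv2.minAreaRect((Q[k][:,:2]*1000).astype(np.float32)))
k=box(292,505,198,330)&(z>.013)&(z<.0215); print('plate',cv2.minAreaRect((Q[k][:,:2]*1000).astype(np.float32)))
cv2.imwrite('pics/w1c.png',cv2.resize(S['pixels'][150:270,220:400,::-1],(800,533),interpolation=cv2.INTER_CUBIC))
```

```text
lug [257, 163, 12, 12, 97] [0.509  0.1566 0.0475] 0.12145413425779858 108.0246646628526
lug [274, 164, 14, 19, 139] [0.5281 0.1454 0.0393] 0.10590191616468828 100.0500938597157
lug [254, 177, 16, 17, 141] [0.5001 0.1366 0.0392] 0.10623219024847415 115.98338223992448
knob top 371 [0.56764738 0.12898623 0.09105598]
((567.623046875, 128.73696899414062), (22.42015838623047, 21.90201187133789), 31.852157592773438)
pivot cap [0.54563154 0.04378253 0.05381875] 0.05319199811549982 ((561.5140380859375, 104.17283630371094), 92.7562484741211)
upr ((532.57080078125, -3.1215057373046875), (14.223885536193848, 119.94429779052734), 74.3534164428711)
plate ((554.5584106445312, 76.42274475097656), (150.6171875, 220.37547302246094), 74.765380859375)
```

View pics/w1c.png

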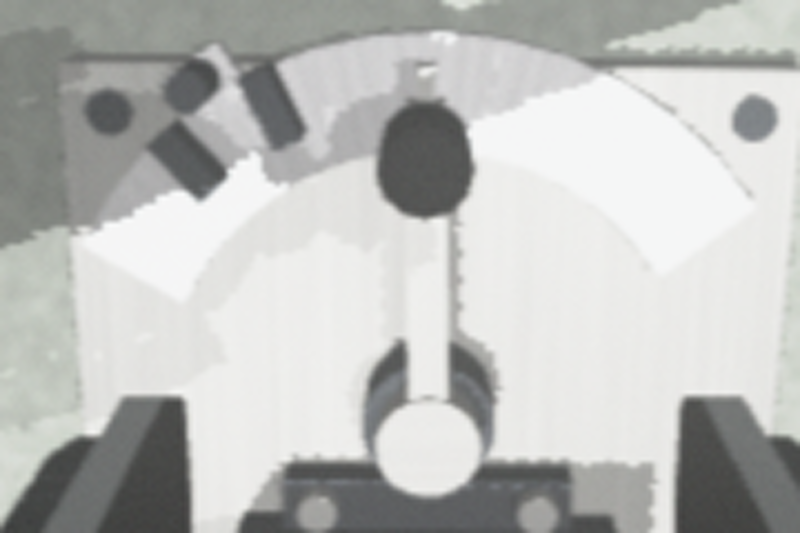

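The pin and lugs put the notch at 108.0° about the pivot. The knob is at 76°, so I need to swing it +32°. I'll descend over the knob and grip it lightly.

>>> drive_tool(increments="0 0 -40 0 60;0 0 -40 0 60;0 0 -40 0 60;0 0 0 0 60;0 0 0 0 60", squeeze=25)

```text
time: 2.82
tool_pos: [0.5698, 0.1244, 0.1318]
tool_rot: [[0.262, 0.965, 0.002], [0.965, -0.262, 0.0], [0.001, 0.002, -1.0]]
wrist_force: [0.7, 0.1, 0.4]
gripper_width: 0.06
finger_force: 0.0
```

>>> drive_tool(increments="-1 3 -30 0 60;0 0 -21 0 60;0 0 0 0 20;0 0 0 0 20;0 0 0 0 20;0 0 0 0 20")

```text
time: 3.58
tool_pos: [0.5687, 0.1274, 0.0806]
tool_rot: [[0.262, 0.965, 0.002], [0.965, -0.262, 0.0], [0.001, 0.002, -1.0]]
wrist_force: [-0.5, -0.4, 4.1]
gripper_width: 0.0232
finger_force: 25.4
```

>>> drive_tool(increments="-6.1 1.3 0 4 20;-6.2 0.9 0 4 20;-6.2 0.5 0 4 20;-6.2 0 0 4 20;-6.2 -0.4 0 4 20;-6.2 -0.8 0 4 20;-6.1 -1.3 0 4 20;-6 -1.7 0 4 20")

```text
time: 4.58
tool_pos: [0.5196, 0.1268, 0.0806]
tool_rot: [[-0.291, 0.957, 0.003], [0.957, 0.291, 0.002], [0.001, 0.003, -1.0]]
wrist_force: [1.4, 4.1, 3.1]
gripper_width: 0.023
finger_force: 25.4
```

>>> drive_tool(increments="0 0 0 0 20;0 0 0 0 20;0 0 0 0 60;0 0 0 0 60;0 0 40 0 60;0 0 50 0 60;0 0 50 0 60;0 0 30 0 60")

```text
time: 5.58
tool_pos: [0.5197, 0.1256, 0.2524]
tool_rot: [[-0.289, 0.957, 0.004], [0.957, 0.289, -0.0], [-0.001, 0.004, -1.0]]
wrist_force: [1.0, 0.3, 0.1]
gripper_width: 0.06
finger_force: 0.0
```

Run:
```python
from h import *
S=snap('wrist','w2');print(ctrl.state()['tool_pos'],ctrl.state()['time']);Q=pts(S);z=Q[...,2]
T=snap('top','t2');
piv=np.array([.5466,.0411])
for n,X in(('w',S),('t',T)):
    Q=pts(X);z=Q[...,2];k=(z>.087)&(z<.097)&(Q[...,1]>.08)&(Q[...,1]<.18)&(Q[...,0]>.47)&(Q[...,0]<.6)
    if k.sum()<5: continue
    c=Q[k].mean(0);d=c[:2]-piv;print(n,k.sum(),c,np.hypot(*d),np.degrees(np.arctan2(d[1],d[0])))
cv2.imwrite('pics/w2c.png',cv2.resize(S['pixels'][130:290,200:440,::-1],(800,533),interpolation=cv2.INTER_CUBIC))
```

```text
[0.52127062 0.12585944 0.25641862] 5.625
w 371 [0.51813327 0.12767055 0.09101194] 0.09113076013677646 108.20226107608094
```

View pics/w2c.png

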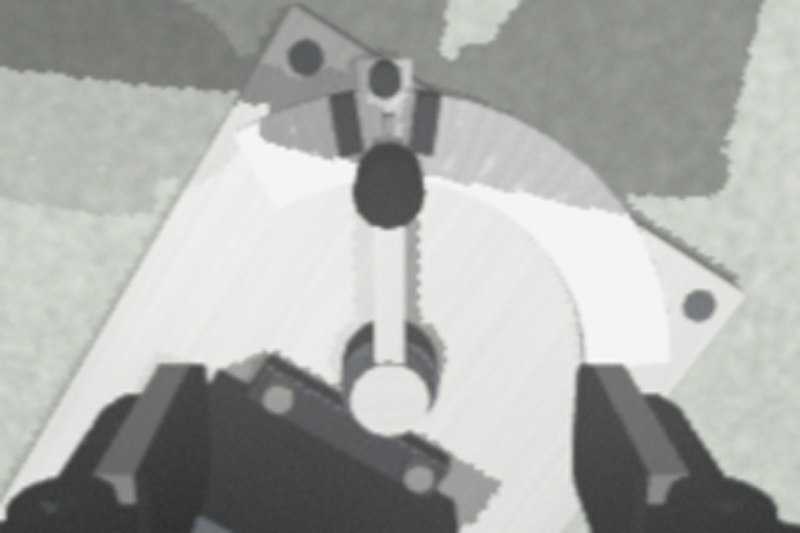

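The lever stands between the lugs and in line with the pin: knob at (388,185), pin at (385,78), 108.2° against 108.0°. Now to the square.

>>> drive_tool(increments="-2 34 7 -7.5 60;-2 34 7 -7.5 60;-2 34 7 -7.5 60;-2 34 7 -7.5 60;-2 34 7 -7.5 60;-2 34 7 -7.5 60;-2 34 7 -7.5 60;0 0 0 0 60")

```text
time: 6.68
tool_pos: [0.5042, 0.3652, 0.2964]
tool_rot: [[0.581, 0.814, -0.002], [0.814, -0.581, -0.001], [-0.002, -0.001, -1.0]]
wrist_force: [0.6, -0.3, -0.6]
gripper_width: 0.0601
finger_force: 0.0
```

```bash
cat > sq.py <<'E'
from h import *
import sys
S=snap('wrist',sys.argv[1]);st=ctrl.state();print(st['tool_pos'],st['tool_rot'][:,1],st['joint_positions'].round(2) if hasattr(st['joint_positions'],'round') else st['joint_positions'])
Q=pts(S);x,y,z=Q[...,0],Q[...,1],Q[...,2]
for lo,hi,nm in((.140,.158,'bladetop'),(.013,.0215,'stock')):
    k=((z>lo)&(z<hi)&(x>.4)&(x<.56)&(y>.27)&(y<.43)).astype(np.uint8)
    N,L,s,c=cv2.connectedComponentsWithStats(k)
    for i in range(1,N):
        if s[i,4]>40:
            q=Q[L==i];r=cv2.minAreaRect((q[:,:2]*1000).astype(np.float32));print(nm,s[i].tolist(),r,np.median(q[:,2]));print(cv2.boxPoints(r).round(1).tolist())
cv2.imwrite('pics/%sb.png'%sys.argv[1],cv2.resize(S['pixels'][:,:,::-1],(800,500)))
E
python3 sq.py w3
```

```text
[0.50425459 0.36402838 0.29619669] [ 8.13718881e-01 -5.81258292e-01 -6.17740684e-04] [ 0.54  0.04  1.66 -0.    1.44  1.16]
bladetop [310, 172, 9, 26, 207] ((506.8901062011719, 373.235595703125), (24.95108985900879, 7.941484451293945), 56.70331954956055) 0.14932076905069752
[[496.70001220703125, 365.0], [503.3999938964844, 360.6000061035156], [517.0999755859375, 381.5], [510.3999938964844, 385.79998779296875]]
stock [311, 156, 12, 66, 418] ((486.36175537109375, 341.7579650878906), (100.38838195800781, 16.939693450927734), 54.72527313232422) 0.017310301375955073
[[450.5, 305.70001220703125], [464.29998779296875, 295.8999938964844], [522.2999877929688, 377.79998779296875], [508.3999938964844, 387.6000061035156]]
```

View pics/w3b.png

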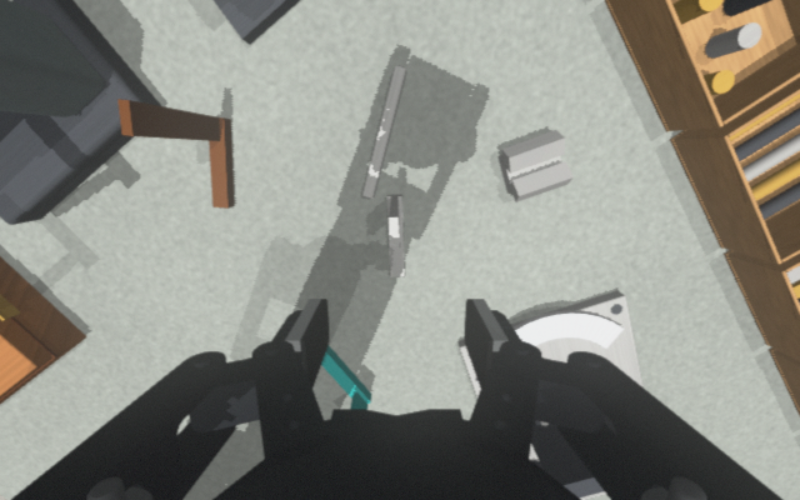

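The wrist view shows the square's blade at (395,225), with the stock running to its toe at (397,275). The square lies at 54.7° and the blade centre is at (507.5, 372.8) mm, top at 149 mm. The fingers are aligned with it, so I'll descend.

>>> drive_tool(increments="1 4 -50 0 60;1 4 -50 0 60;1 1 -40 0 60;0 0 -29 0 60;0 0 0 0 60;0 0 0 0 60")

```text
time: 7.48
tool_pos: [0.5084, 0.3724, 0.1302]
tool_rot: [[0.584, 0.812, 0.001], [0.812, -0.584, 0.0], [0.001, 0.001, -1.0]]
wrist_force: [1.2, 0.5, 0.7]
gripper_width: 0.06
finger_force: 0.0
```

>>> drive_tool(increments="-0.5 0 -3 0 40;0 0 0 0 20;0 0 0 0 4;0 0 0 0 4;0 0 0 0 4;0 0 0 0 4", squeeze=80)

```text
time: 8.22
tool_pos: [0.5078, 0.3731, 0.1273]
tool_rot: [[0.583, 0.812, 0.001], [0.812, -0.583, 0.001], [0.001, 0.001, -1.0]]
wrist_force: [-0.3, 0.1, 4.8]
gripper_width: 0.007
finger_force: 78.3
```

>>> drive_tool(increments="0 0 15 0 4;0 0 35 0 4;0 0 40 0 4;0 0 40 0 4;0 0 40 0 4;0 0 0 0 4")

```text
time: 8.98
tool_pos: [0.5083, 0.3736, 0.3003]
tool_rot: [[0.583, 0.812, 0.006], [0.812, -0.583, 0.004], [0.006, 0.002, -1.0]]
wrist_force: [0.5, -0.3, -3.9]
gripper_width: 0.0072
finger_force: 78.1
```

>>> drive_tool(increments="1 -20 0 1 4;1 -45 0 2.7 4;1 -54 0 2.7 4;1 -58 0 2.7 4;1 -58 0 2.7 4;1 -58 0 2.7 4;1 -54 0 2.7 4;1 -45 0 2.7 4")

```text
time: 9.98
tool_pos: [0.5136, -0.0209, 0.2927]
tool_rot: [[0.271, 0.962, -0.005], [0.963, -0.271, 0.001], [-0.0, -0.005, -1.0]]
wrist_force: [0.8, -0.5, -3.7]
gripper_width: 0.0069
finger_force: 78.2
```

>>> drive_tool(increments="2 -27 0 0 4;1 -12 0 0 4;0 0 0 0 4;0 0 0 0 4;0 0 0 0 4")

```text
time: 10.6
tool_pos: [0.5182, -0.0571, 0.2962]
tool_rot: [[0.27, 0.963, -0.0], [0.963, -0.27, 0.0], [0.0, -0.0, -1.0]]
wrist_force: [0.7, -0.2, -3.6]
gripper_width: 0.0066
finger_force: 78.3
```

Run:
```python
from h import *
for n,sv in(('top','t4'),('scene','s4'),('wrist','w4')):
    S=snap(n,sv);Q=pts(S);x,y,z=Q[...,0],Q[...,1],Q[...,2]
    print('==',n)
    if n!='wrist': 
        k=(z>.105)&(z<.13)&(x>.44)&(x<.65)&(abs(y)<.05)&(y>-.045); print('upr',k.sum(),cv2.minAreaRect((Q[k][:,:2]*1000).astype(np.float32)))
    k=(z>.165)&(z<.2)&(x>.44)&(x<.6)&(y<-.02)&(y>-.2)
    if k.sum()>5:
        r=cv2.minAreaRect((Q[k][:,:2]*1000).astype(np.float32));print('stock',k.sum(),r,cv2.boxPoints(r).round(1).tolist(),np.percentile(z[k],[2,50,98]))
st=ctrl.state();print(st['tool_pos'],st['tool_rot'],st['time'],st['joint_positions'])
a=load('s4')['pixels'][100:300,230:430];b=load('w4')['pixels'][100:340,170:470]
cv2.imwrite('pics/c4.png',np.hstack([cv2.resize(a,(400,400)),cv2.resize(b,(400,400))])[:,:,::-1])
```

```text
== top
upr 32 ((531.5841064453125, -14.14266586303711), (16.079465866088867, 119.867919921875), 64.1647720336914)
stock 88 ((513.5131225585938, -83.66854858398438), (77.36309814453125, 19.260292053222656), 74.08088684082031) [[493.6000061035156, -118.19999694824219], [512.2000122070312, -123.5], [533.4000244140625, -49.099998474121094], [514.9000244140625, -43.79999923706055]] [0.17463204 0.1861615  0.19151427]
== scene
upr 325 ((538.8710327148438, -10.50246810913086), (27.871463775634766, 107.34964752197266), 73.60430908203125)
stock 350 ((508.571044921875, -93.15972900390625), (100.15410614013672, 20.223987579345703), 74.4536361694336) [[485.3999938964844, -138.6999969482422], [504.8999938964844, -144.10000610351562], [531.7000122070312, -47.599998474121094], [512.2999877929688, -42.20000076293945]] [0.1716898  0.1875649  0.19578851]
== wrist
stock 481 ((515.7315673828125, -65.17658996582031), (42.17466354370117, 17.51066780090332), 74.29322814941406) [[501.6000061035156, -83.0999984741211], [518.5, -87.80000305175781], [529.9000244140625, -47.20000076293945], [513.0, -42.5]] [0.17103611 0.18643173 0.19624873]
[ 0.51829388 -0.05755063  0.29648202] [[ 2.70839585e-01  9.62624451e-01  2.93057706e-04]
 [ 9.62624490e-01 -2.70839603e-01  2.13355586e-05]
 [ 9.99097632e-05  2.76326011e-04 -9.99999957e-01]] 10.75 [-2.13593009e-01 -1.89359284e-01  1.87856662e+00  8.35588287e-05
  1.45210345e+00  6.06622316e-02]
```

View pics/c4.png

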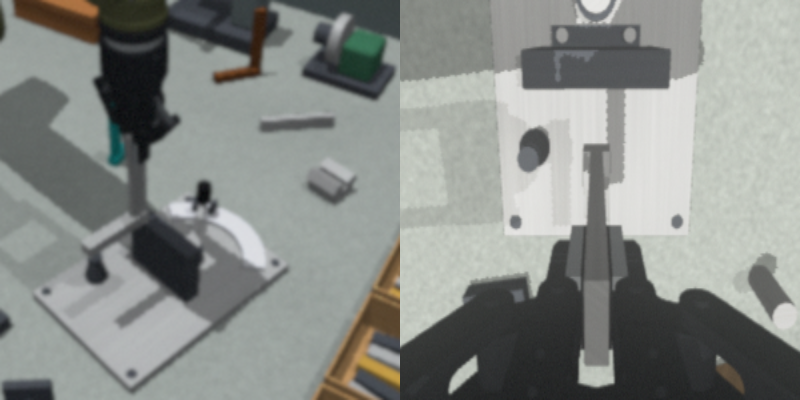

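The left half (scene view) shows the square held upright in front of the upright face. The right half (wrist view) shows it centred, with the blade at (597,160), pointing at the upright (597,65), and the jack clear to the left (533,150). Check the pitch and the gap before going down.

Run:
```python
from h import *
U=np.array([.2679,.9635]);C=np.array([.5292,-.0215]);X=np.array([.9635,-.2679])
for n in('w4','s4','t4'):
    S=load(n);Q=pts(S);d=Q[...,:2]-C;a=d@X;b=d@U;z=Q[...,2]
    k=(abs(a)<.009)&(b>-.14)&(b<-.045)&(z>.182)&(z<.193)
    if k.sum()>15: print(n,k.sum(),'stock slope',np.polyfit(b[k],z[k],1),b[k].min(),b[k].max())
    k=(abs(a)<.055)&(b>-.02)&(b<.04)&(z>.112)&(z<.125)
    if k.sum()>15: print(n,'upright top b range',np.percentile(b[k],[1,5,95,99]),'z',np.median(z[k]))
    k=(abs(a)<.055)&(abs(b)<.02)&(z>.04)&(z<.1)
    if k.sum()>15: print(n,'face b',k.sum(),np.median(b[k]),np.polyfit(a[k],b[k],1))
    k=(abs(a)<.006)&(abs(b+.025)<.02)&(z>.2)&(z<.26)
    if k.sum()>15: print(n,'blade back b vs z',k.sum(),np.polyfit(z[k],b[k],1),np.median(b[k]))
```

```text
w4 124 stock slope [0.02741538 0.18802602] -0.0668046363263786 -0.045054132383213624
w4 upright top b range [0.00035489 0.00142998 0.02354102 0.02447982] z 0.11733576659685094
w4 blade back b vs z 277 [-0.00263091 -0.02460174] -0.025236590664627474
s4 190 stock slope [0.00199134 0.18820457] -0.12445640216185207 -0.045196012171536314
s4 upright top b range [-0.00018764  0.00075942  0.0246038   0.02607657] z 0.11955869515664419
s4 face b 356 0.0011217733846958593 [0.00026069 0.00113419]
s4 blade back b vs z 115 [ 0.0003941  -0.03386254] -0.03416591133589321
t4 71 stock slope [-0.01816015  0.1851621 ] -0.10280819265786237 -0.05444078322573793
t4 upright top b range [-0.00059165 -0.00034116  0.00601111  0.01963266] z 0.11895894992955569
```

>>> drive_tool(increments="1 2 -25 0 4;1 3.5 -40 0 4;1 4 -40 0 4;1 3 -30 0 4;0 2 -8 0 4;0 0 0 0 4;0 0 0 0 4")

```text
time: 11.62
tool_pos: [0.5235, -0.0439, 0.1554]
tool_rot: [[0.272, 0.962, 0.003], [0.962, -0.272, -0.001], [0.0, 0.003, -1.0]]
wrist_force: [-0.1, -0.5, -3.5]
gripper_width: 0.0072
finger_force: 78.4
```

>>> drive_tool(increments="0 0 -5 0 4;0 0 -3 0 4;0 0 0 0 4;0 0 0 0 4")

```text
time: 12.12
tool_pos: [0.5222, -0.0437, 0.1454]
tool_rot: [[0.272, 0.962, 0.0], [0.962, -0.272, -0.0], [-0.0, 0.0, -1.0]]
wrist_force: [-0.0, -0.3, -3.6]
gripper_width: 0.0071
finger_force: 78.6
```

>>> drive_tool(increments="0 0 -1 0 4;0 0 0 0 4;0 0 0 0 4")

```text
time: 12.5
tool_pos: [0.5226, -0.0436, 0.1452]
tool_rot: [[0.272, 0.962, 0.001], [0.962, -0.272, -0.0], [0.0, 0.001, -1.0]]
wrist_force: [-2.6, 1.6, 4.5]
gripper_width: 0.0072
finger_force: 79.6
```

>>> drive_tool(increments="0.5 1.9 0.3 0 4;0.5 1.9 0 0 4;0.6 1.9 0 0 4;0.5 1.9 0 0 4;0.5 1.5 0 0 4;0 0 0 0 4;0 0 0 0 4")

```text
time: 13.38
tool_pos: [0.5254, -0.0348, 0.1452]
tool_rot: [[0.272, 0.962, 0.002], [0.962, -0.272, -0.001], [-0.0, 0.002, -1.0]]
wrist_force: [-1.1, -3.7, 5.3]
gripper_width: 0.007
finger_force: 79.8
```

>>> drive_tool(increments="0.3 1 0 0 4;0.3 1 0 0 4;0 0 0 0 4;0 0 0 0 4")

```text
time: 13.88
tool_pos: [0.5259, -0.0335, 0.1453]
tool_rot: [[0.272, 0.962, 0.001], [0.962, -0.272, -0.002], [-0.002, 0.002, -1.0]]
wrist_force: [-1.8, -6.6, 6.0]
gripper_width: 0.0073
finger_force: 79.8
```

>>> drive_tool(increments="0.3 1 0 0 4;0 0 0 0 4;0 0 0 0 4")

```text
time: 14.25
tool_pos: [0.5259, -0.0334, 0.1452]
tool_rot: [[0.272, 0.962, 0.0], [0.962, -0.272, -0.004], [-0.004, 0.001, -1.0]]
wrist_force: [-2.7, -9.6, 6.2]
gripper_width: 0.007
finger_force: 79.9
```

>>> drive_tool(increments="0.1 0.5 -0.5 0 4;0 0 0 0 4;0 0 0 0 4;0 0 0 0 4")

```text
time: 14.75
tool_pos: [0.5259, -0.0334, 0.1452]
tool_rot: [[0.272, 0.962, -0.0], [0.962, -0.272, -0.005], [-0.005, 0.001, -1.0]]
wrist_force: [-5.9, -11.3, 8.8]
gripper_width: 0.0068
finger_force: 80.3
```

Run:
```python
from h import *
U=np.array([.2679,.9635]);C=np.array([.5292,-.0215]);X=np.array([.9635,-.2679])
for n in('scene','top','wrist'):
    S=snap(n,n+'5');Q=pts(S);d=Q[...,:2]-C;a=d@X;b=d@U;z=Q[...,2]
    k=(abs(a)<.008)&(b>-.11)&(b<-.03)&(z>.028)&(z<.045)
    if k.sum()>15: print(n,k.sum(),'stock top slope',np.polyfit(b[k],z[k],1),np.median(z[k]),b[k].min(),b[k].max())
    k=(abs(a)<.015)&(b<-.015)&(b>-.1)&(z>.022)&(z<.11)
    if k.sum()>15: print(n,'a',np.percentile(a[k],[3,97]))
    k=(z>.087)&(z<.097)&(b>.1)&(b<.18)&(abs(a)<.1); print(n,'knob',k.sum(),Q[k].mean(0) if k.any() else 0)
st=ctrl.state();print(st['time'],st['wrist_force'],st['torque'],st['finger_force'])
a=load('scene5')['pixels'][130:280,240:390];cv2.imwrite('pics/s5.png',cv2.resize(a,(600,600),interpolation=cv2.INTER_CUBIC)[:,:,::-1])
```

```text
scene 133 stock top slope [0.01253732 0.0379569 ] 0.03758687055254473 -0.09992494850382198 -0.030098139800738947
scene a [-0.00813748  0.00985379]
scene knob 38 [0.5208202  0.12532049 0.09227619]
top knob 28 [0.52082442 0.12550701 0.09174721]
wrist 36 stock top slope [0.03219675 0.03673681] 0.035530814698451665 -0.04172727823602399 -0.03253276786671517
wrist a [-0.00892186  0.0083668 ]
wrist knob 0 0
14.9 [ -5.63545075 -12.46668709   7.71324842] [-1.95456437  0.87148976  0.03057375] 80.29699087142944
```

View pics/s5.png

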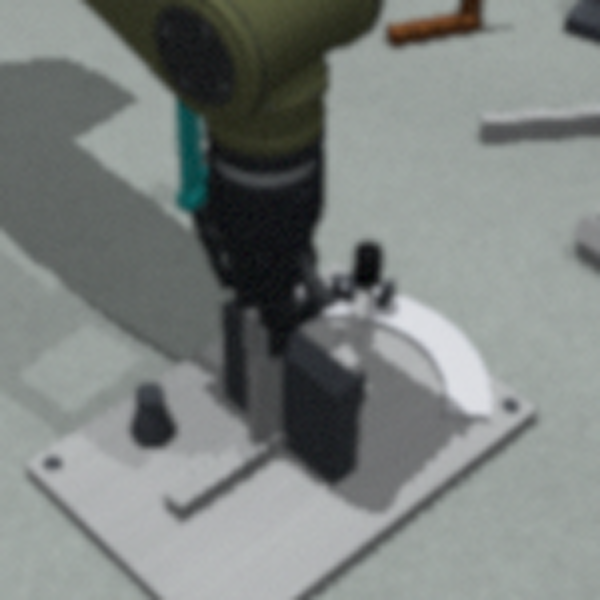

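The square is seated: stock flat on the plate (toe near (180,510), heel at the upright near (275,440)), fingers above the upright. The lever is still in its notch at 107°, and the forces are well over the limits. I'll hold briefly and hand in.

>>> drive_tool(increments="0.1 0.3 0 0 4;0 0 0 0 4;0 0 0 0 4;0 0 0 0 4;0 0 0 0 4;0 0 0 0 4")

```text
time: 15.65
tool_pos: [0.5259, -0.0334, 0.1452]
tool_rot: [[0.272, 0.962, -0.0], [0.962, -0.272, -0.006], [-0.006, 0.001, -1.0]]
wrist_force: [-5.9, -13.5, 8.2]
gripper_width: 0.0071
finger_force: 80.3
```

```bash
python3 -c "
from station import ctrl
print(ctrl.state()['wrist_force'],ctrl.hand_in())"
```

```text
the job is handed in; nothing more can be done
[ -5.89733361 -13.54733022   8.19107663] None
```

I handed the job in at 15.7 s with the lever in its notch (about 1° from the pin's line) and the steel square gripped and pressed into the corner. The bystanders looked undisturbed, though I didn't re-measure them, and no verdict came back.

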